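# Queue the sample jars by height at the balance

### The arm

A 6-joint arm with a two-finger parallel gripper is mounted at the origin on the work surface. World frame = base frame: x ahead of the robot, y to its left, z up, the work surface at z = 0. Lengths are in m, angles in degrees, forces in N, time in s.
With the tool pointing down it reaches from about 0.375 to 0.9 m from the base axis. Payload 3.1 kg.
Tool frame: the origin (TCP) lies at the very end of the fingers, on their centre line; the grasp point (between the pads) lies 19 mm behind it; z points along the fingers, y is the line along which they close (so a half turn about z gives the same grasp; the last joint's range is limited). The gripper opens to 87 mm and grips with 3 to 60 N. Pads are 19 mm wide; open, the fingers measure 117 mm over their backs; the gripper's body (75 mm by 190 mm) begins 51 mm behind the grasp point.
Start: joints at [-76.232, 30.224, 82.088, -0, 67.689, -10.227], TCP at [0.254, -0.571, 0.223] pointing down, gripper open.
Joint ranges: [-176.69, 176.69], [-43.24, 126.21], [12.49, 139.97], [-82, 262], [0, 151.66], [-163.58, 163.58]. Speed limits (degrees/s): [159.86, 159.86, 180, 180, 180, 180].

### API

Orientations are given as a 3x3 rotation matrix whose columns are the frame's x, y, z axes.
In Python, from rig import bot gives the robot as it stands.
- The arm moves only by the tool move_arm, never from a script. Its argument "increments" is a list of rows, each an object with "xyz": the shift along the tool's x, y, z in mm, a list of three; "roll": the turn about the tool's z in rad; "grip": the opening in per cent of the stroke, from 0 (shut) to 100 (fully open). A call has 1 to 5 rows; each row shifts and turns the commanded pose from where the row before left it, along the tool's axes as they then stand; what a row does not reach is not made up. A row lasts 1/12 s, in which the tool goes at most 41.7 mm and 7.16 degrees, less where a joint would pass 70% of its speed; a pose out of reach is approached as far as the arm can. A call is refused whole if a number of a shift passes 41.7 or a number of a turn 0.125, either way. A call with a gripper value outside its range is refused whole. The fingers move at their own pace and stop on an object; the grip force is fixed at half the most. Time passes only in rows, so rows that do not move let the fingers close. It gives the time, the measured TCP pose, the force, the opening and the grip force at its end, in the units of the state.
- bot.read_state(): the state, without advancing time (a new reading comes with each control period).
- bot.capture(name): name is "side" or "top" or "wrist"; returns (picture, depth): 400x640x3 uint8, red, green, blue; 400x640 float32, m along the optical axis (not along the pixel's ray), 0 where there is no reading.
- bot.camera_model(name): a dict with "intrinsics" (3x3 intrinsics, pixels), "rvec" (rotation vector, rad) and "tvec" (3), from world to camera coordinates, as OpenCV has them; the wrist camera has in their place "tool_from_camera" (4x4, takes a point from camera to tool coordinates, whose origin is the TCP and whose axes are the flange's). Camera axes: x right, y down, z forward; pixel columns grow to the right and rows downward; lengths in m; the calibration is good to about 2 mm. A picture is of the moment at which its call begins: read the wrist's pose just before it. camera_model takes no time and is no camera call.
- bot.hand_in(): hands the job in; it is judged then, once.
Trained networks look in the newest picture that a camera, given by its name, has taken for a name from the list of things; names that differ only in an ending like _2 or _b are one class to them, and where a whole thing is asked for, a point or a joint stands for the part that bears it (a point fixed in the world has none). Each returns a list of dicts, best first, with "conf" (0 to 1); they miss things now and then, are a little off and sometimes report something else, mostly with a low value. They report only what shows in the picture. A call takes as long as a camera call. They do not tell look-alikes from the thing itself.
- bot.spot_in(label, camera): "at" ([x, y, z] in m, in the coordinates of the camera as it stood for that picture, good to about 4 mm: the middle of the surface that is visible of it).
- bot.trace(label, camera): "mask" (400x640 bool, what is visible of it).
The state is a dict: "time_s": time; "joint_positions": joint angles; "qvel": joint speeds; "tau": joint torques, N m; "position": TCP position; "tcp_rot": TCP orientation; "force": force on the tool from outside, world axes, zero at the start; "moment": the same for the moment, N m; "opening": opening from 0.0 (shut) to 1.0 (fully open); "grasp_force": force on a finger pad.
Only numpy, scipy, OpenCV 4.12 (cv2) and the standard library are available. Lean on these libraries where they do the work, as an engineer would, in place of code of your own. Each camera call takes 0.05 s, during which the arm holds its last target. There are 200 camera calls.

### The job

Queue the four sample jars for weighing: stand one in the middle of each rubber pad, in order of height, with the tallest on the pad next to the balance and the shortest on the pad farthest from it. Keep the jars upright throughout, and leave the reagent bottle at the other end of the row where it stands.

Things in the scene. Friction and masses are not known exactly. Their poses are not given: they have to be found in the camera images.
- jar_t_mid (a point): closed upright sample jar, white with a blue screw cap, a plain cylinder 46 mm in diameter and 80 mm tall overall; the point is its centre, 40 mm above its underside; z points up out of the cap; 60 to 210 g. Its smooth stiff side can be gripped anywhere, best in its upper half; it may end turned any way about z.
- jar_r_mid (a point): closed upright sample jar, white with a blue screw cap, a plain cylinder 58 mm in diameter and 68 mm tall overall; the point is its centre, 34 mm above its underside; z points up out of the cap; 60 to 210 g. Its smooth stiff side can be gripped anywhere, best in its upper half; it may end turned any way about z.
- jar_m_mid (a point): closed upright sample jar, white with a blue screw cap, a plain cylinder 42 mm in diameter and 56 mm tall overall; the point is its centre, 28 mm above its underside; z points up out of the cap; 60 to 210 g. Its smooth stiff side can be gripped anywhere, best in its upper half; it may end turned any way about z.
- jar_k_mid (a point): closed upright sample jar, white with a blue screw cap, a plain cylinder 54 mm in diameter and 44 mm tall overall; the point is its centre, 22 mm above its underside; z points up out of the cap; 60 to 210 g. Its smooth stiff side can be gripped anywhere, best in its upper half; it may end turned any way about z.
- pad_a: one of four identical round black rubber pads, 84 mm in diameter, fixed in a row about 110 mm apart on a flat steel strip 100 mm wide; origin at the centre of its underside, 4 mm above the bench; its flat top is 3 mm above the origin, 7 mm above the bench. Which pad is first in the row follows only from where the balance stands.
- pad_b: one of four identical round black rubber pads, 84 mm in diameter, fixed in a row about 110 mm apart on a flat steel strip 100 mm wide; origin at the centre of its underside, 4 mm above the bench; its flat top is 3 mm above the origin, 7 mm above the bench. Which pad is first in the row follows only from where the balance stands.
- pad_c: one of four identical round black rubber pads, 84 mm in diameter, fixed in a row about 110 mm apart on a flat steel strip 100 mm wide; origin at the centre of its underside, 4 mm above the bench; its flat top is 3 mm above the origin, 7 mm above the bench. Which pad is first in the row follows only from where the balance stands.
- pad_d: one of four identical round black rubber pads, 84 mm in diameter, fixed in a row about 110 mm apart on a flat steel strip 100 mm wide; origin at the centre of its underside, 4 mm above the bench; its flat top is 3 mm above the origin, 7 mm above the bench. Which pad is first in the row follows only from where the balance stands.
- balance: flat grey bench balance with a square steel weighing plate, 125 x 82 mm and 22 mm high, fixed to the bench about 135 mm beyond one end pad of the row (either end); origin at the centre of its underside, on the bench
- reagent: loose upright white reagent bottle with a paper label, 58 mm in diameter and 150 mm tall, standing about 135 mm beyond the other end pad of the row; origin at the centre of its underside, on the bench
Things that resemble listed ones, but are neither listed nor needed, are in the scene too. Several things have the shape of the balance; the one meant has the colours described above.

How it is judged:
By the outcome, as a careful person would: the job done as asked, in the order asked, and still so for the second after the job is handed in, with the robot touching nothing.
It also fails if it takes over 96 s, if anything falls off the work surface, if the arm or the gripper's body presses on something with over 40 N, if the wrist force passes 120 N, or if a joint passes its speed limit or range.

## Working session

There is one attempt and no reset: what is moved stays moved. The work goes in short steps, Python scripts to look and compute and a tool call to move; the robot and the scene stay as the last step left them, time stands still between calls to the robot, and variables do not carry over. Pictures are saved under pics/ and viewed, at most 14 in all, crops included, and the job is handed in when it is done.

Besides the shell and the picture viewer there is one more tool, called after "Request:" by a JSON object that holds its "api" and its "payload", one argument or row to a line. move_arm: Moves the arm, as the interface text tells. Its arguments: {"type":"object","properties":{"increments":{"type":"array"}},"required":["increments"]}

```bash
mkdir -p pics; ls; cat > h.py <<'E'
from rig import bot
import numpy as np, cv2
def cap(n,f=None):
    s=bot.read_state(); p,d=bot.capture(n)
    if f: cv2.imwrite(f'pics/{f}.png',p[:,:,::-1])
    return s,p,d
def T(n,s=None):
    m=bot.camera_model(n)
    if 'rvec' in m:
        R=cv2.Rodrigues(np.array(m['rvec'],float))[0]; M=np.eye(4); M[:3,:3]=R; M[:3,3]=np.ravel(m['tvec']); M=np.linalg.inv(M)
    else:
        W=np.eye(4); W[:3,:3]=s['tcp_rot']; W[:3,3]=s['position']; M=W@np.array(m['tool_from_camera'])
    return np.array(m['intrinsics']),M
def cloud(n,d,s=None):
    K,M=T(n,s); v,u=np.indices(d.shape)
    P=np.stack([(u-K[0,2])/K[0,0]*d,(v-K[1,2])/K[1,1]*d,d,np.ones_like(d)],-1)@M.T
    return P[...,:3]
E
python3 - <<'E'
from h import *
np.set_printoptions(precision=3,suppress=True)
for n in['top','side']:
    s,p,d=cap(n,n+'0'); K,M=T(n,s); P=cloud(n,d,s)
    print(n,M[:3,3])
    for l in ['jar_t_mid','jar_r_mid','jar_m_mid','jar_k_mid','pad_a','balance','reagent']:
        for r in bot.spot_in(l,n): print(l,round(r['conf'],2),(M@np.r_[r['at'],1])[:3])
s=bot.read_state();print(s['time_s'],s['tcp_rot'])
E
```

```text
pics
top [0.259 0.174 1.518]
jar_t_mid 0.68 [0.368 0.26  0.078]
jar_t_mid 0.54 [ 0.615 -0.205  0.008]
jar_t_mid 0.25 [0.63  0.129 0.002]
jar_r_mid 0.73 [ 0.393 -0.273  0.066]
jar_r_mid 0.35 [ 0.612 -0.207  0.008]
jar_m_mid 0.62 [0.452 0.094 0.055]
jar_k_mid 0.75 [ 0.443 -0.111  0.043]
pad_a 0.91 [ 0.623 -0.084  0.005]
pad_a 0.73 [ 0.612 -0.204  0.01 ]
pad_a 0.64 [0.629 0.13  0.006]
pad_a 0.6 [0.621 0.019 0.005]
pad_a 0.28 [ 0.39  -0.275  0.066]
balance 0.94 [0.648 0.267 0.019]
balance 0.9 [0.596 0.418 0.02 ]
balance 0.73 [0.523 0.622 0.019]
balance 0.24 [ 0.59  -0.324  0.095]
reagent 0.93 [ 0.593 -0.323  0.093]
side [0.166 0.921 1.003]
jar_t_mid 0.74 [0.368 0.277 0.063]
jar_r_mid 0.72 [ 0.391 -0.266  0.055]
jar_m_mid 0.73 [ 0.592 -0.319  0.077]
jar_m_mid 0.71 [0.443 0.108 0.044]
jar_k_mid 0.61 [ 0.44  -0.098  0.041]
pad_a 0.78 [0.627 0.131 0.007]
pad_a 0.65 [0.622 0.02  0.006]
pad_a 0.59 [ 0.626 -0.087  0.006]
pad_a 0.54 [ 0.615 -0.202  0.01 ]
balance 0.84 [0.646 0.275 0.017]
balance 0.68 [0.595 0.432 0.024]
balance 0.57 [0.519 0.628 0.023]
reagent 0.65 [0.444 0.11  0.047]
reagent 0.62 [ 0.592 -0.319  0.078]
0.8 [[ 0.914  0.407 -0.   ]
 [ 0.407 -0.914 -0.   ]
 [-0.     0.    -1.   ]]
```

View pics/top0.png

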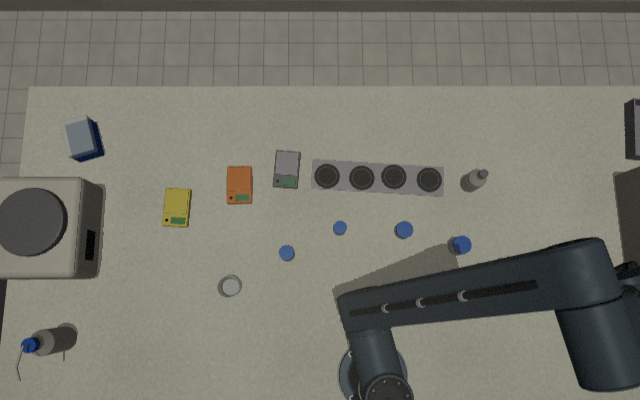

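View pics/side0.png

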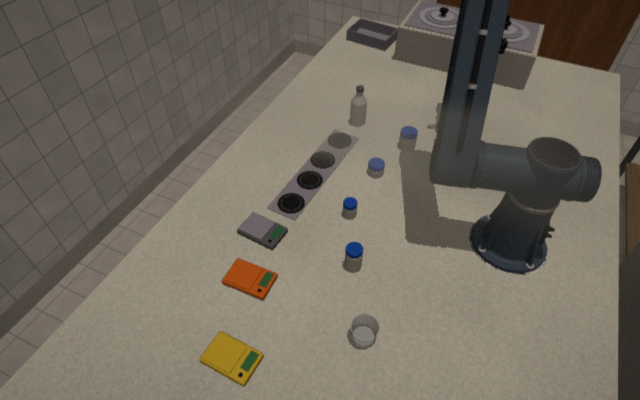

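The grey balance, at top-view pixel (287,168), is beside the leftmost pad at (326,176), and the reagent bottle is at (475,180). So the order from left is t, r, m, k. I'll roll the tool so its x axis is world +y and its y axis is world +x, then refine the positions.

Request:
{"api": "move_arm", "payload": {
  "increments": [
    {"xyz":[0,0,0],"roll":-0.12,"grip":100},
    {"xyz":[0,0,0],"roll":-0.12,"grip":100},
    {"xyz":[0,0,0],"roll":-0.12,"grip":100},
    {"xyz":[0,0,0],"roll":-0.12,"grip":100},
    {"xyz":[0,0,0],"roll":-0.12,"grip":100}
  ]
}}

```text
time_s: 1.22
position: [0.2542, -0.5709, 0.2226]
tcp_rot: [[0.519, 0.855, -0.0], [0.855, -0.519, -0.0], [-0.0, -0.0, -1.0]]
force: [-0.1, -0.4, -0.0]
opening: 1.004
grasp_force: 0.0
```

Request:
{"api": "move_arm", "payload": {
  "increments": [
    {"xyz":[0,0,0],"roll":-0.12,"grip":100},
    {"xyz":[0,0,0],"roll":-0.12,"grip":100},
    {"xyz":[0,0,0],"roll":-0.12,"grip":100},
    {"xyz":[0,0,0],"roll":-0.12,"grip":100},
    {"xyz":[0,0,0],"roll":-0.072,"grip":100}
  ]
}}

```text
time_s: 1.63
position: [0.2542, -0.571, 0.2226]
tcp_rot: [[-0.005, 1.0, -0.0], [1.0, 0.005, -0.0], [-0.0, -0.0, -1.0]]
force: [0.3, 0.3, -0.4]
opening: 0.998
grasp_force: 0.0
```

```bash
cat > m.py <<'E'
from h import *
np.set_printoptions(precision=4,suppress=True)
H=dict(t=.080,r=.068,m=.056,k=.044)
def meas(n,labels='trmk',pads=True,s=None,off=0):
    s,p,d=cap(n); P=cloud(n,d,s)
    for j in labels:
        for r in bot.trace(f'jar_{j}_mid',n):
            q=P[r['mask']&(d>0)]; q=q[abs(q[:,2]-H[j])<.012]
            if len(q)>8: print(j,round(r['conf'],2),len(q),cv2.minEnclosingCircle(q[:,:2].astype(np.float32)),q.mean(0))
    if pads:
        for r in bot.trace('pad_a',n):
            q=P[r['mask']&(d>0)]
            if len(q)>8: print('pad',round(r['conf'],2),len(q),cv2.minEnclosingCircle(q[:,:2].astype(np.float32)),q.mean(0))
    print(s['time_s'],s['position'],s['tcp_rot'][0],s['joint_positions'])
E
python3 -c "
from m import *
meas('top');meas('side')"
```

```text
t 0.75 154 ((0.3693437874317169, 0.2621161639690399), 0.021748023107647896) [0.3694 0.2616 0.079 ]
r 0.66 263 ((0.39212799072265625, -0.2822500765323639), 0.02905871719121933) [ 0.3922 -0.2817  0.0664]
m 0.54 141 ((0.4506677985191345, 0.09567498415708542), 0.020840967074036598) [0.4505 0.0957 0.055 ]
k 0.8 228 ((0.44398364424705505, -0.1102912500500679), 0.027199476957321167) [ 0.4434 -0.1094  0.0424]
pad 0.87 470 ((0.6237592101097107, -0.08802372962236404), 0.04205239564180374) [ 0.6232 -0.0877  0.0061]
pad 0.61 477 ((0.6295255422592163, 0.1332024484872818), 0.04216853901743889) [0.6292 0.1338 0.0062]
pad 0.6 457 ((0.6233973503112793, 0.018989667296409607), 0.04220796003937721) [0.6223 0.0194 0.0062]
pad 0.56 478 ((0.6139296889305115, -0.20692284405231476), 0.043434467166662216) [ 0.6142 -0.2058  0.0062]
pad 0.34 128 ((0.4500519633293152, 0.09614430367946625), 0.020125875249505043) [0.4493 0.0968 0.0548]
1.6333 [ 0.2542 -0.571   0.2226] [-0.0052  1.     -0.    ] [-76.2326  30.2212  82.0866  -0.0029  67.6898 -76.5284]
t 0.69 225 ((0.37102335691452026, 0.2642260193824768), 0.022774066
[... 167 characters left out ...]
84, 0.09739809483289719), 0.021187106147408485) [0.4505 0.1004 0.0554]
k 0.51 187 ((0.4451870620250702, -0.10810432583093643), 0.028674276545643806) [ 0.4435 -0.1062  0.0432]
pad 0.92 378 ((0.6209805607795715, 0.017501849681138992), 0.04550356790423393) [0.6221 0.0191 0.0076]
pad 0.76 467 ((0.6326960325241089, 0.13642233610153198), 0.04711337760090828) [0.6282 0.1361 0.0075]
pad 0.54 270 ((0.6134860515594482, -0.20753590762615204), 0.04377168044447899) [ 0.6153 -0.2062  0.0076]
pad 0.51 339 ((0.6280633211135864, -0.08971840888261795), 0.046612922102212906) [ 0.625  -0.0873  0.0075]
1.9333 [ 0.2542 -0.571   0.2226] [0.0013 1.     0.    ] [-76.2311  30.2224  82.0854  -0.0001  67.689  -76.1563]
```

Request:
{"api": "move_arm", "payload": {
  "increments": [
    {"xyz":[32,15.5,0],"roll":0,"grip":100},
    {"xyz":[32,15.5,0],"roll":0,"grip":100},
    {"xyz":[32,15.5,0],"roll":0,"grip":100},
    {"xyz":[32,15.5,0],"roll":0,"grip":100},
    {"xyz":[32,15.5,0],"roll":0,"grip":100}
  ]
}}

```text
time_s: 2.65
position: [0.3321, -0.4096, 0.2226]
tcp_rot: [[0.001, 1.0, 0.0], [1.0, -0.001, -0.0], [-0.0, 0.0, -1.0]]
force: [0.2, -0.3, -0.4]
opening: 0.998
grasp_force: 0.0
```

Request:
{"api": "move_arm", "payload": {
  "increments": [
    {"xyz":[32,15.5,0],"roll":0,"grip":100},
    {"xyz":[32,15.5,0],"roll":0,"grip":100},
    {"xyz":[32,15.5,0],"roll":0,"grip":100},
    {"xyz":[33,14,0],"roll":0,"grip":100},
    {"xyz":[0,0,0],"roll":0,"grip":100}
  ]
}}

```text
time_s: 3.07
position: [0.3928, -0.2755, 0.2225]
tcp_rot: [[-0.005, 1.0, -0.001], [1.0, 0.005, 0.005], [0.005, -0.001, -1.0]]
force: [-0.4, -0.6, -0.7]
opening: 1.003
grasp_force: 0.0
```

```bash
python3 -c "
from m import *
meas('wrist','rk',True)
cap('wrist','w1')"
```

```text
r 0.9 2162 ((0.3961716294288635, -0.28169023990631104), 0.028901241719722748) [ 0.3962 -0.2801  0.0683]
k 0.74 2395 ((0.4483414590358734, -0.10870733112096786), 0.027181293815374374) [ 0.4476 -0.1118  0.0445]
pad 0.69 3209 ((0.6321505904197693, -0.08634611964225769), 0.0452892929315567) [ 0.6286 -0.0999  0.0081]
pad 0.68 3910 ((0.618644654750824, -0.20321904122829437), 0.04237891733646393) [ 0.6179 -0.2025  0.008 ]
3.0667 [ 0.3928 -0.2755  0.2225] [-0.0048  1.     -0.0009] [-48.5114  19.1838 102.2506   0.1634  58.8054 -48.8725]
```

View pics/w1.png

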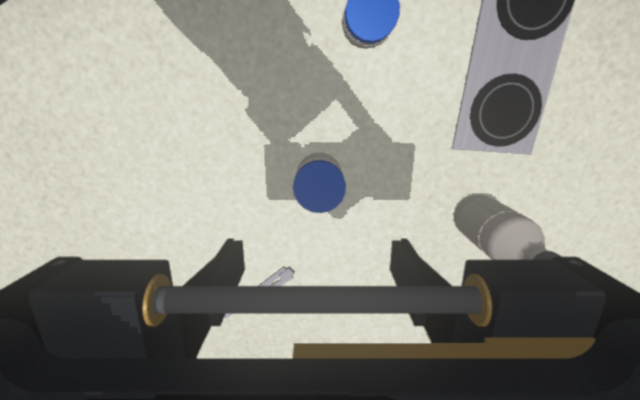

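Wrist view: jar r's cap is at (319,186) between the fingers, k is at the top (372,18), and the pads are on the right. The positions agree to about 4 mm, so I'm descending on r.

Request:
{"api": "move_arm", "payload": {
  "increments": [
    {"xyz":[0,1,30],"roll":0,"grip":100},
    {"xyz":[0,1,30],"roll":0,"grip":100},
    {"xyz":[0,0,30],"roll":0,"grip":100},
    {"xyz":[0,0,10],"roll":0,"grip":100},
    {"xyz":[0,0,0],"roll":0,"grip":100}
  ]
}}

```text
time_s: 3.73
position: [0.3924, -0.282, 0.1199]
tcp_rot: [[0.003, 1.0, -0.004], [1.0, -0.003, 0.004], [0.004, -0.004, -1.0]]
force: [-0.2, -1.1, -0.3]
opening: 1.003
grasp_force: 0.0
```

```bash
python3 -c "
from m import *
meas('wrist','r',False)"
```

```text
r 0.89 4339 ((0.3960418105125427, -0.28219592571258545), 0.029204051941633224) [ 0.3962 -0.2797  0.0682]
3.7333 [ 0.3924 -0.282   0.1199] [ 0.0026  1.     -0.004 ] [-48.9829  29.061  107.4978  -0.013   43.7828 -48.8261]
```

Request:
{"api": "move_arm", "payload": {
  "increments": [
    {"xyz":[0,2,30],"roll":0,"grip":100},
    {"xyz":[0,0,30],"roll":0,"grip":100},
    {"xyz":[0,0,20],"roll":0,"grip":100},
    {"xyz":[0,0,8],"roll":0,"grip":100},
    {"xyz":[0,0,0],"roll":0,"grip":100}
  ]
}}

```text
time_s: 4.25
position: [0.396, -0.2824, 0.034]
tcp_rot: [[0.001, 1.0, -0.001], [1.0, -0.001, 0.001], [0.001, -0.001, -1.0]]
force: [0.5, 0.8, 0.8]
opening: 1.0
grasp_force: 0.0
```

Request:
{"api": "move_arm", "payload": {
  "increments": [
    {"xyz":[0,0,0],"roll":0,"grip":50},
    {"xyz":[0,0,0],"roll":0,"grip":50},
    {"xyz":[0,0,0],"roll":0,"grip":50},
    {"xyz":[0,0,0],"roll":0,"grip":50},
    {"xyz":[0,0,0],"roll":0,"grip":50}
  ]
}}

```text
time_s: 4.67
position: [0.3966, -0.2824, 0.0354]
tcp_rot: [[-0.0, 1.0, 0.001], [1.0, 0.0, -0.001], [-0.001, 0.001, -1.0]]
force: [0.2, -0.1, -0.4]
opening: 0.706
grasp_force: 0.0
```

Request:
{"api": "move_arm", "payload": {
  "increments": [
    {"xyz":[0,0,0],"roll":0,"grip":40},
    {"xyz":[0,0,0],"roll":0,"grip":40},
    {"xyz":[0,0,0],"roll":0,"grip":40},
    {"xyz":[0,0,0],"roll":0,"grip":40},
    {"xyz":[0,0,0],"roll":0,"grip":40}
  ]
}}

```text
time_s: 5.08
position: [0.3962, -0.2821, 0.0352]
tcp_rot: [[-0.0, 1.0, 0.0], [1.0, 0.0, -0.001], [-0.001, 0.0, -1.0]]
force: [-1.0, 0.3, 7.2]
opening: 0.662
grasp_force: 30.0
```

Request:
{"api": "move_arm", "payload": {
  "increments": [
    {"xyz":[0,0,-15],"roll":0,"grip":40},
    {"xyz":[0,0,-30],"roll":0,"grip":40},
    {"xyz":[0,0,-30],"roll":0,"grip":40},
    {"xyz":[15,10,-15],"roll":0,"grip":40},
    {"xyz":[26,20,0],"roll":0,"grip":40}
  ]
}}

```text
time_s: 5.5
position: [0.4275, -0.2442, 0.1278]
tcp_rot: [[0.004, 1.0, 0.005], [1.0, -0.004, -0.006], [-0.006, 0.005, -1.0]]
force: [2.2, -0.1, -0.6]
opening: 0.657
grasp_force: 30.0
```

Request:
{"api": "move_arm", "payload": {
  "increments": [
    {"xyz":[26,20,0],"roll":0,"grip":40},
    {"xyz":[26,20,0],"roll":0,"grip":40},
    {"xyz":[26,20,0],"roll":0,"grip":40},
    {"xyz":[26,20,0],"roll":0,"grip":40},
    {"xyz":[26,20,0],"roll":0,"grip":40}
  ]
}}

```text
time_s: 5.92
position: [0.5266, -0.1093, 0.1244]
tcp_rot: [[0.0, 1.0, -0.001], [1.0, -0.0, 0.0], [0.0, -0.001, -1.0]]
force: [0.2, 0.0, -0.8]
opening: 0.662
grasp_force: 30.0
```

Request:
{"api": "move_arm", "payload": {
  "increments": [
    {"xyz":[26,20,0],"roll":0,"grip":40},
    {"xyz":[26,20,0],"roll":0,"grip":40},
    {"xyz":[26,20,0],"roll":0,"grip":40},
    {"xyz":[26,20,0],"roll":0,"grip":40},
    {"xyz":[15,10,0],"roll":0,"grip":40}
  ]
}}

```text
time_s: 6.33
position: [0.6182, 0.0111, 0.1243]
tcp_rot: [[-0.002, 1.0, 0.002], [1.0, 0.002, 0.001], [0.001, 0.002, -1.0]]
force: [0.5, -0.6, -1.5]
opening: 0.66
grasp_force: 30.0
```

Request:
{"api": "move_arm", "payload": {
  "increments": [
    {"xyz":[10,8,0],"roll":0,"grip":40},
    {"xyz":[0,0,0],"roll":0,"grip":40},
    {"xyz":[0,0,0],"roll":0,"grip":40}
  ]
}}

```text
time_s: 6.58
position: [0.6235, 0.0181, 0.124]
tcp_rot: [[-0.001, 1.0, -0.002], [1.0, 0.001, -0.0], [-0.0, -0.002, -1.0]]
force: [-0.5, -0.9, -1.5]
opening: 0.659
grasp_force: 30.0
```

```bash
python3 -c "
from m import *
meas('wrist','r',True)
cap('wrist','w2')"
```

```text
pad 0.85 8522 ((0.6333281993865967, 0.13607168197631836), 0.04308100417256355) [0.6331 0.1374 0.0079]
pad 0.58 3615 ((0.6270990967750549, 0.02023933082818985), 0.04316527023911476) [0.6271 0.0356 0.0089]
6.5833 [0.6235 0.0181 0.124 ] [-0.0011  1.     -0.0016] [-8.5754 37.0191 87.1045 -0.041  55.9669 -8.6144]
```

View pics/w2.png

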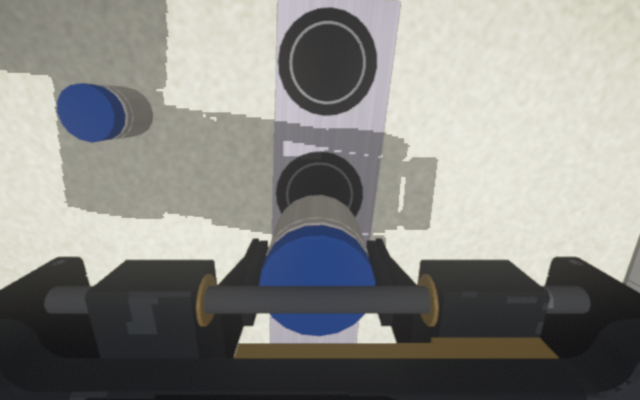

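Jar r is held upright over pad 2 (ellipse around (320,190)), and x is within 2 mm. Lowering it now.

Request:
{"api": "move_arm", "payload": {
  "increments": [
    {"xyz":[1,2,20],"roll":0,"grip":40},
    {"xyz":[0,0,25],"roll":0,"grip":40},
    {"xyz":[0,0,20],"roll":0,"grip":40},
    {"xyz":[0,0,8],"roll":0,"grip":40},
    {"xyz":[0,0,4],"roll":0,"grip":40}
  ]
}}

```text
time_s: 7.2
position: [0.6247, 0.0183, 0.046]
tcp_rot: [[0.001, 1.0, -0.003], [1.0, -0.001, 0.0], [0.0, -0.003, -1.0]]
force: [0.3, -0.0, -0.9]
opening: 0.66
grasp_force: 30.0
```

Request:
{"api": "move_arm", "payload": {
  "increments": [
    {"xyz":[0,0,2],"roll":0,"grip":40},
    {"xyz":[0,0,1],"roll":0,"grip":40},
    {"xyz":[0,0,0],"roll":0,"grip":40}
  ]
}}

```text
time_s: 7.45
position: [0.627, 0.0188, 0.0455]
tcp_rot: [[0.0, 1.0, 0.002], [1.0, -0.0, -0.0], [-0.0, 0.002, -1.0]]
force: [-0.2, 0.1, -1.8]
opening: 0.659
grasp_force: 30.0
```

Request:
{"api": "move_arm", "payload": {
  "increments": [
    {"xyz":[0,0,1],"roll":0,"grip":40},
    {"xyz":[0,0,1],"roll":0,"grip":40},
    {"xyz":[0,0,0],"roll":0,"grip":40}
  ]
}}

```text
time_s: 7.7
position: [0.6265, 0.0191, 0.043]
tcp_rot: [[-0.0, 1.0, 0.001], [1.0, 0.0, -0.0], [-0.0, 0.001, -1.0]]
force: [-0.5, -0.1, -1.5]
opening: 0.662
grasp_force: 30.0
```

Request:
{"api": "move_arm", "payload": {
  "increments": [
    {"xyz":[0,0,1],"roll":0,"grip":40},
    {"xyz":[0,0,0],"roll":0,"grip":40}
  ]
}}

```text
time_s: 7.87
position: [0.6265, 0.0191, 0.0423]
tcp_rot: [[-0.0, 1.0, 0.001], [1.0, 0.0, -0.0], [-0.0, 0.001, -1.0]]
force: [-0.8, 0.1, 4.1]
opening: 0.658
grasp_force: 30.0
```

Request:
{"api": "move_arm", "payload": {
  "increments": [
    {"xyz":[0,0,0],"roll":0,"grip":100},
    {"xyz":[0,0,0],"roll":0,"grip":100},
    {"xyz":[0,0,0],"roll":0,"grip":100},
    {"xyz":[0,0,-15],"roll":0,"grip":100},
    {"xyz":[0,0,-35],"roll":0,"grip":100}
  ]
}}

```text
time_s: 8.28
position: [0.6224, 0.0194, 0.0874]
tcp_rot: [[0.0, 1.0, -0.011], [1.0, -0.0, 0.002], [0.002, -0.011, -1.0]]
force: [0.6, -0.0, -0.4]
opening: 0.943
grasp_force: 0.0
```

Request:
{"api": "move_arm", "payload": {
  "increments": [
    {"xyz":[0,0,-35],"roll":0,"grip":100},
    {"xyz":[0,0,-35],"roll":0,"grip":100},
    {"xyz":[27,-28,0],"roll":0,"grip":100},
    {"xyz":[27,-28,0],"roll":0,"grip":100},
    {"xyz":[27,-28,0],"roll":0,"grip":100}
  ]
}}

```text
time_s: 8.7
position: [0.5419, 0.1004, 0.1624]
tcp_rot: [[0.002, 1.0, 0.002], [1.0, -0.002, 0.0], [0.0, 0.002, -1.0]]
force: [0.9, 1.1, 0.5]
opening: 0.998
grasp_force: 0.0
```

Request:
{"api": "move_arm", "payload": {
  "increments": [
    {"xyz":[27,-28,0],"roll":0,"grip":100},
    {"xyz":[27,-28,0],"roll":0,"grip":100},
    {"xyz":[27,-28,0],"roll":0,"grip":100},
    {"xyz":[27,-28,0],"roll":0,"grip":100},
    {"xyz":[27,-28,0],"roll":0,"grip":100}
  ]
}}

```text
time_s: 9.12
position: [0.4008, 0.236, 0.1616]
tcp_rot: [[0.001, 1.0, 0.0], [1.0, -0.001, 0.0], [0.0, 0.0, -1.0]]
force: [0.7, 0.1, -0.1]
opening: 0.999
grasp_force: 0.0
```

Request:
{"api": "move_arm", "payload": {
  "increments": [
    {"xyz":[28,-31,0],"roll":0,"grip":100},
    {"xyz":[0,0,0],"roll":0,"grip":100},
    {"xyz":[0,0,0],"roll":0,"grip":100}
  ]
}}

```text
time_s: 9.37
position: [0.3693, 0.2641, 0.1616]
tcp_rot: [[-0.005, 1.0, -0.001], [1.0, 0.005, -0.0], [-0.0, -0.001, -1.0]]
force: [1.0, -0.4, 0.7]
opening: 1.0
grasp_force: 0.0
```

```bash
python3 -c "
from m import *
meas('wrist','t',False)
meas('top','r',False)"
```

```text
t 0.65 2243 ((0.37542474269866943, 0.2657262086868286), 0.023154515773057938) [0.3752 0.2675 0.0801]
9.3667 [0.3693 0.2641 0.1616] [-0.0048  1.     -0.0005] [ 21.4291  22.9001 109.6143  -0.0101  47.5209  21.1604]
r 0.54 260 ((0.6228739619255066, 0.01730095036327839), 0.02912706322968006) [0.6216 0.0184 0.0731]
9.4667 [0.3723 0.2631 0.1618] [-0.0005  1.      0.0018] [ 21.1679  22.9587 109.4461  -0.0291  47.4958  21.1571]
```

Request:
{"api": "move_arm", "payload": {
  "increments": [
    {"xyz":[1,1,35],"roll":0,"grip":100},
    {"xyz":[0,0,35],"roll":0,"grip":100},
    {"xyz":[0,0,30],"roll":0,"grip":100},
    {"xyz":[0,0,15],"roll":0,"grip":100},
    {"xyz":[0,0,4],"roll":0,"grip":60}
  ]
}}

```text
time_s: 9.98
position: [0.3722, 0.2623, 0.0399]
tcp_rot: [[0.003, 1.0, -0.004], [1.0, -0.003, -0.002], [-0.002, -0.004, -1.0]]
force: [0.2, -0.5, -0.4]
opening: 0.972
grasp_force: 0.0
```

Request:
{"api": "move_arm", "payload": {
  "increments": [
    {"xyz":[0,0,0],"roll":0,"grip":30},
    {"xyz":[0,0,0],"roll":0,"grip":30},
    {"xyz":[0,0,0],"roll":0,"grip":30},
    {"xyz":[0,0,0],"roll":0,"grip":30},
    {"xyz":[0,0,0],"roll":0,"grip":30}
  ]
}}

```text
time_s: 10.4
position: [0.3731, 0.2642, 0.0436]
tcp_rot: [[0.0, 1.0, 0.002], [1.0, -0.0, 0.001], [0.001, 0.002, -1.0]]
force: [0.0, -0.2, 0.1]
opening: 0.632
grasp_force: 0.0
```

Request:
{"api": "move_arm", "payload": {
  "increments": [
    {"xyz":[0,0,0],"roll":0,"grip":30},
    {"xyz":[0,0,0],"roll":0,"grip":30},
    {"xyz":[0,0,0],"roll":0,"grip":30},
    {"xyz":[0,0,0],"roll":0,"grip":30},
    {"xyz":[0,0,0],"roll":0,"grip":30}
  ]
}}

```text
time_s: 10.82
position: [0.373, 0.2643, 0.0432]
tcp_rot: [[-0.0, 1.0, 0.002], [1.0, 0.0, 0.001], [0.001, 0.002, -1.0]]
force: [1.0, 0.1, 6.5]
opening: 0.522
grasp_force: 30.0
```

Request:
{"api": "move_arm", "payload": {
  "increments": [
    {"xyz":[0,0,-15],"roll":0,"grip":30},
    {"xyz":[0,0,-30],"roll":0,"grip":30},
    {"xyz":[0,0,-30],"roll":0,"grip":30},
    {"xyz":[-5,10,-25],"roll":0,"grip":30},
    {"xyz":[-12,23,0],"roll":0,"grip":30}
  ]
}}

```text
time_s: 11.23
position: [0.4042, 0.2483, 0.1463]
tcp_rot: [[-0.003, 1.0, 0.003], [1.0, 0.003, 0.002], [0.002, 0.003, -1.0]]
force: [-0.7, 0.4, -1.8]
opening: 0.52
grasp_force: 29.9
```

Request:
{"api": "move_arm", "payload": {
  "increments": [
    {"xyz":[-12,25,0],"roll":0,"grip":30},
    {"xyz":[-12,25,0],"roll":0,"grip":30},
    {"xyz":[-12,25,0],"roll":0,"grip":30},
    {"xyz":[-12,25,0],"roll":0,"grip":30},
    {"xyz":[-12,25,0],"roll":0,"grip":30}
  ]
}}

```text
time_s: 11.65
position: [0.5305, 0.1863, 0.1421]
tcp_rot: [[-0.0, 1.0, -0.002], [1.0, 0.0, -0.0], [-0.0, -0.002, -1.0]]
force: [0.4, 0.8, -1.0]
opening: 0.52
grasp_force: 29.9
```

Request:
{"api": "move_arm", "payload": {
  "increments": [
    {"xyz":[-12,25,0],"roll":0,"grip":30},
    {"xyz":[-12,25,0],"roll":0,"grip":30},
    {"xyz":[-12,25,0],"roll":0,"grip":30},
    {"xyz":[-11,17,0],"roll":0,"grip":30},
    {"xyz":[-6,9,0],"roll":0,"grip":30}
  ]
}}

```text
time_s: 12.07
position: [0.6332, 0.1324, 0.1419]
tcp_rot: [[0.001, 1.0, 0.001], [1.0, -0.001, -0.0], [-0.0, 0.001, -1.0]]
force: [1.1, 0.8, -2.1]
opening: 0.524
grasp_force: 29.9
```

Request:
{"api": "move_arm", "payload": {
  "increments": [
    {"xyz":[0,0,0],"roll":0,"grip":30},
    {"xyz":[0,0,20],"roll":0,"grip":30},
    {"xyz":[0,0,25],"roll":0,"grip":30},
    {"xyz":[0,0,15],"roll":0,"grip":30},
    {"xyz":[0,0,0],"roll":0,"grip":30}
  ]
}}

```text
time_s: 12.48
position: [0.6259, 0.1348, 0.0786]
tcp_rot: [[-0.001, 1.0, -0.011], [1.0, 0.001, -0.0], [-0.0, -0.011, -1.0]]
force: [-0.6, 0.1, -0.9]
opening: 0.52
grasp_force: 29.9
```

```bash
python3 -c "
from m import *
meas('wrist','t',True)
meas('top','t',False)
cap('side','s1')"
```

```text
t 0.94 1007 ((0.6278437376022339, 0.14321285486221313), 0.02191261388361454) [0.6275 0.1557 0.0809]
pad 0.88 682 ((0.6262766122817993, 0.05982707813382149), 0.0656963512301445) [0.6229 0.0234 0.008 ]
pad 0.81 4388 ((0.6328967809677124, 0.13561999797821045), 0.04283541068434715) [0.636  0.1515 0.0082]
12.4833 [0.6259 0.1348 0.0786] [-0.0008  0.9999 -0.0109] [ 2.1575 41.8014 85.5813  0.0262 53.2422  2.0961]
12.6333 [0.6307 0.1347 0.0831] [-0.0007  1.     -0.0003] [ 2.1384 41.5253 85.2312  0.015  53.258   2.088 ]
```

View pics/s1.png

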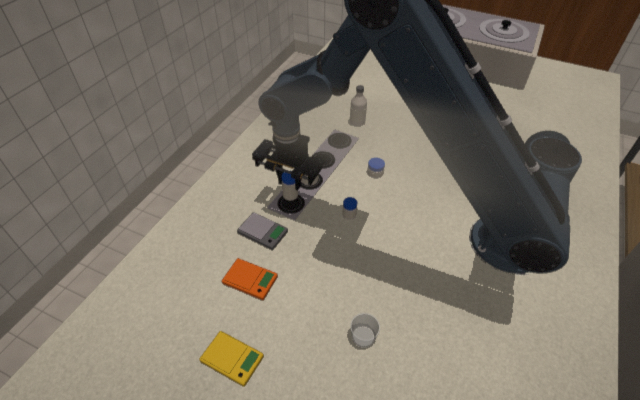

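The side view shows jar t held upright at (290,185) over the pad next to the grey balance. Lowering it.

Request:
{"api": "move_arm", "payload": {
  "increments": [
    {"xyz":[0,1.5,12],"roll":0,"grip":30},
    {"xyz":[0,0,12],"roll":0,"grip":30},
    {"xyz":[0,0,5],"roll":0,"grip":30},
    {"xyz":[0,0,1.5],"roll":0,"grip":30},
    {"xyz":[0,0,0],"roll":0,"grip":30}
  ]
}}

```text
time_s: 13.2
position: [0.6319, 0.1339, 0.0509]
tcp_rot: [[0.0, 1.0, -0.002], [1.0, -0.0, -0.0], [-0.0, -0.002, -1.0]]
force: [0.1, -0.2, -1.0]
opening: 0.525
grasp_force: 29.9
```

Request:
{"api": "move_arm", "payload": {
  "increments": [
    {"xyz":[0,0,1],"roll":0,"grip":30},
    {"xyz":[0,0,1],"roll":0,"grip":30},
    {"xyz":[0,0,0],"roll":0,"grip":30}
  ]
}}

```text
time_s: 13.45
position: [0.6331, 0.134, 0.0504]
tcp_rot: [[-0.0, 1.0, 0.001], [1.0, 0.0, 0.0], [0.0, 0.001, -1.0]]
force: [-0.7, -0.2, -0.6]
opening: 0.522
grasp_force: 29.9
```

Request:
{"api": "move_arm", "payload": {
  "increments": [
    {"xyz":[0,0,1],"roll":0,"grip":30},
    {"xyz":[0,0,0],"roll":0,"grip":30}
  ]
}}

```text
time_s: 13.62
position: [0.6332, 0.134, 0.0503]
tcp_rot: [[-0.0, 1.0, 0.001], [1.0, 0.0, -0.0], [-0.0, 0.001, -1.0]]
force: [-1.4, -0.6, 5.1]
opening: 0.52
grasp_force: 30.0
```

Request:
{"api": "move_arm", "payload": {
  "increments": [
    {"xyz":[0,0,0],"roll":0,"grip":100},
    {"xyz":[0,0,0],"roll":0,"grip":100},
    {"xyz":[0,0,0],"roll":0,"grip":100},
    {"xyz":[0,0,-15],"roll":0,"grip":100},
    {"xyz":[0,0,-35],"roll":0,"grip":100}
  ]
}}

```text
time_s: 14.03
position: [0.6288, 0.1337, 0.0946]
tcp_rot: [[0.0, 1.0, -0.011], [1.0, -0.0, -0.0], [-0.0, -0.011, -1.0]]
force: [-0.1, 0.3, -0.6]
opening: 0.814
grasp_force: 0.0
```

Request:
{"api": "move_arm", "payload": {
  "increments": [
    {"xyz":[0,0,-35],"roll":0,"grip":100},
    {"xyz":[0,0,-30],"roll":0,"grip":100},
    {"xyz":[-5,-25,0],"roll":0,"grip":100},
    {"xyz":[-6,-30,0],"roll":0,"grip":100},
    {"xyz":[-6,-30,0],"roll":0,"grip":100}
  ]
}}

```text
time_s: 14.45
position: [0.5476, 0.1169, 0.1648]
tcp_rot: [[-0.0, 1.0, 0.002], [1.0, 0.0, 0.0], [0.0, 0.002, -1.0]]
force: [-0.5, -0.5, -0.2]
opening: 0.994
grasp_force: 0.0
```

Request:
{"api": "move_arm", "payload": {
  "increments": [
    {"xyz":[-6,-30,0],"roll":0,"grip":100},
    {"xyz":[-6,-30,0],"roll":0,"grip":100},
    {"xyz":[-6,-24,0],"roll":0,"grip":100},
    {"xyz":[-2,-10,0],"roll":0,"grip":100},
    {"xyz":[0,0,0],"roll":0,"grip":100}
  ]
}}

```text
time_s: 14.87
position: [0.4512, 0.0969, 0.164]
tcp_rot: [[0.0, 1.0, -0.003], [1.0, -0.0, 0.0], [0.0, -0.003, -1.0]]
force: [-0.5, 0.4, 0.4]
opening: 0.997
grasp_force: 0.0
```

```bash
python3 -c "
from m import *
bot.capture('top');meas('wrist','m',False)
meas('top','tr',False)"
```

```text
m 0.88 1535 ((0.45524686574935913, 0.09800578653812408), 0.02087339013814926) [0.4553 0.0996 0.0561]
14.9167 [0.4542 0.097  0.1644] [0.0005 1.     0.0014] [ -1.7852  23.2525 108.1479   0.013   48.5206  -1.7636]
t 0.53 162 ((0.629702627658844, 0.13291072845458984), 0.022542690858244896) [0.6279 0.1331 0.0852]
r 0.74 263 ((0.6231116652488708, 0.017768701538443565), 0.028964411467313766) [0.6216 0.0183 0.0729]
15.0167 [0.4565 0.097  0.1645] [0.0003 1.     0.0037] [ -1.771   23.3429 107.9326   0.0133  48.5108  -1.7636]
```

Request:
{"api": "move_arm", "payload": {
  "increments": [
    {"xyz":[0,0,35],"roll":0,"grip":100},
    {"xyz":[0,0,38],"roll":0,"grip":100},
    {"xyz":[0,0,38],"roll":0,"grip":100},
    {"xyz":[0,0,20],"roll":0,"grip":100},
    {"xyz":[0,0,9],"roll":0,"grip":60}
  ]
}}

```text
time_s: 15.58
position: [0.453, 0.097, 0.0209]
tcp_rot: [[-0.0, 1.0, -0.004], [1.0, 0.0, 0.0], [0.0, -0.004, -1.0]]
force: [-1.4, -0.4, -0.3]
opening: 0.971
grasp_force: 0.0
```

Request:
{"api": "move_arm", "payload": {
  "increments": [
    {"xyz":[0,0,0],"roll":0,"grip":30},
    {"xyz":[0,0,0],"roll":0,"grip":30},
    {"xyz":[0,0,0],"roll":0,"grip":30},
    {"xyz":[0,0,0],"roll":0,"grip":30},
    {"xyz":[0,0,0],"roll":0,"grip":30}
  ]
}}

```text
time_s: 16.0
position: [0.4548, 0.097, 0.0254]
tcp_rot: [[-0.0, 1.0, 0.003], [1.0, 0.0, -0.0], [-0.0, 0.003, -1.0]]
force: [-0.7, -0.1, 0.6]
opening: 0.628
grasp_force: 0.0
```

Request:
{"api": "move_arm", "payload": {
  "increments": [
    {"xyz":[0,0,0],"roll":0,"grip":25},
    {"xyz":[0,0,0],"roll":0,"grip":25},
    {"xyz":[0,0,0],"roll":0,"grip":25},
    {"xyz":[0,0,0],"roll":0,"grip":25},
    {"xyz":[0,0,0],"roll":0,"grip":25}
  ]
}}

```text
time_s: 16.42
position: [0.4542, 0.097, 0.0248]
tcp_rot: [[-0.0, 1.0, 0.001], [1.0, 0.0, -0.0], [-0.0, 0.001, -1.0]]
force: [-1.1, 0.6, 6.6]
opening: 0.477
grasp_force: 30.0
```

Request:
{"api": "move_arm", "payload": {
  "increments": [
    {"xyz":[0,0,-15],"roll":0,"grip":25},
    {"xyz":[0,0,-30],"roll":0,"grip":25},
    {"xyz":[0,0,-30],"roll":0,"grip":25},
    {"xyz":[-10,10,-15],"roll":0,"grip":25},
    {"xyz":[-25,23,0],"roll":0,"grip":25}
  ]
}}

```text
time_s: 16.83
position: [0.4846, 0.0641, 0.1169]
tcp_rot: [[-0.004, 1.0, 0.0], [1.0, 0.004, 0.001], [0.001, 0.0, -1.0]]
force: [1.2, -0.0, -1.7]
opening: 0.476
grasp_force: 30.0
```

Request:
{"api": "move_arm", "payload": {
  "increments": [
    {"xyz":[-26,24,0],"roll":0,"grip":25},
    {"xyz":[-26,24,0],"roll":0,"grip":25},
    {"xyz":[-26,24,0],"roll":0,"grip":25},
    {"xyz":[-26,24,0],"roll":0,"grip":25},
    {"xyz":[-26,24,0],"roll":0,"grip":25}
  ]
}}

```text
time_s: 17.25
position: [0.6071, -0.0693, 0.1138]
tcp_rot: [[0.0, 1.0, -0.001], [1.0, -0.0, 0.0], [0.0, -0.001, -1.0]]
force: [1.0, -0.7, -0.6]
opening: 0.476
grasp_force: 30.0
```

Request:
{"api": "move_arm", "payload": {
  "increments": [
    {"xyz":[-13,14,0],"roll":0,"grip":25},
    {"xyz":[-6,6,0],"roll":0,"grip":25},
    {"xyz":[0,0,20],"roll":0,"grip":25},
    {"xyz":[0,0,25],"roll":0,"grip":25},
    {"xyz":[0,0,10],"roll":0,"grip":25}
  ]
}}

```text
time_s: 17.67
position: [0.6236, -0.0857, 0.0561]
tcp_rot: [[-0.0, 1.0, -0.007], [1.0, 0.0, 0.002], [0.002, -0.007, -1.0]]
force: [-0.7, -0.2, -1.7]
opening: 0.475
grasp_force: 30.0
```

```bash
python3 -c "
from m import *
bot.capture('top');bot.capture('top');meas('wrist','',True)"
```

```text
pad 0.78 1930 ((0.6190210580825806, -0.190729558467865), 0.03946254774928093) [ 0.6184 -0.1811  0.0075]
pad 0.65 1298 ((0.6236709356307983, 0.014236582443118095), 0.04108891636133194) [ 0.6153 -0.0074  0.0088]
17.7667 [ 0.6236 -0.0854  0.0564] [-0.0006  1.     -0.0073] [-17.9631  42.9424  87.9687   0.0084  49.529  -18.0048]
```

Request:
{"api": "move_arm", "payload": {
  "increments": [
    {"xyz":[-1.5,0,8],"roll":0,"grip":25},
    {"xyz":[0,0,8],"roll":0,"grip":25},
    {"xyz":[0,0,5],"roll":0,"grip":25},
    {"xyz":[0,0,2],"roll":0,"grip":25},
    {"xyz":[0,0,0],"roll":0,"grip":25}
  ]
}}

```text
time_s: 18.28
position: [0.6262, -0.0883, 0.0354]
tcp_rot: [[-0.0, 1.0, -0.001], [1.0, 0.0, 0.0], [0.0, -0.001, -1.0]]
force: [-0.3, -0.1, -0.2]
opening: 0.475
grasp_force: 30.0
```

Request:
{"api": "move_arm", "payload": {
  "increments": [
    {"xyz":[0,0,1],"roll":0,"grip":25},
    {"xyz":[0,0,0],"roll":0,"grip":25},
    {"xyz":[0,0,0],"roll":0,"grip":25}
  ]
}}

```text
time_s: 18.53
position: [0.627, -0.0886, 0.0353]
tcp_rot: [[-0.0, 1.0, 0.0], [1.0, 0.0, -0.0], [-0.0, 0.0, -1.0]]
force: [0.5, -0.2, 0.1]
opening: 0.472
grasp_force: 30.0
```

Request:
{"api": "move_arm", "payload": {
  "increments": [
    {"xyz":[1,0,1],"roll":0,"grip":25},
    {"xyz":[0,0,1],"roll":0,"grip":25},
    {"xyz":[0,0,0],"roll":0,"grip":25}
  ]
}}

```text
time_s: 18.78
position: [0.6266, -0.0874, 0.033]
tcp_rot: [[-0.0, 1.0, -0.0], [1.0, 0.0, 0.0], [0.0, -0.0, -1.0]]
force: [-0.1, -0.4, -1.1]
opening: 0.475
grasp_force: 30.0
```

Request:
{"api": "move_arm", "payload": {
  "increments": [
    {"xyz":[0,0,1],"roll":0,"grip":25},
    {"xyz":[0,0,0.5],"roll":0,"grip":25},
    {"xyz":[0,0,0],"roll":0,"grip":25}
  ]
}}

```text
time_s: 19.03
position: [0.6268, -0.0875, 0.0319]
tcp_rot: [[-0.0, 1.0, 0.0], [1.0, 0.0, -0.0], [-0.0, 0.0, -1.0]]
force: [-0.9, 0.3, 2.0]
opening: 0.475
grasp_force: 30.0
```

Request:
{"api": "move_arm", "payload": {
  "increments": [
    {"xyz":[0,0,0],"roll":0,"grip":100},
    {"xyz":[0,0,0],"roll":0,"grip":100},
    {"xyz":[0,0,0],"roll":0,"grip":100},
    {"xyz":[0,0,-15],"roll":0,"grip":100},
    {"xyz":[0,0,-35],"roll":0,"grip":100}
  ]
}}

```text
time_s: 19.45
position: [0.6231, -0.0865, 0.0774]
tcp_rot: [[0.0, 1.0, -0.01], [1.0, -0.0, 0.003], [0.003, -0.01, -1.0]]
force: [-0.2, -0.0, 0.5]
opening: 0.77
grasp_force: 0.0
```

Request:
{"api": "move_arm", "payload": {
  "increments": [
    {"xyz":[0,0,-35],"roll":0,"grip":100},
    {"xyz":[0,0,-35],"roll":0,"grip":100},
    {"xyz":[-3,-25,0],"roll":0,"grip":100},
    {"xyz":[-4,-30,0],"roll":0,"grip":100},
    {"xyz":[-4,-30,0],"roll":0,"grip":100}
  ]
}}

```text
time_s: 19.87
position: [0.5417, -0.0987, 0.1525]
tcp_rot: [[-0.001, 1.0, 0.003], [1.0, 0.001, -0.001], [-0.001, 0.003, -1.0]]
force: [-1.1, -0.6, -0.2]
opening: 0.994
grasp_force: 0.0
```

Request:
{"api": "move_arm", "payload": {
  "increments": [
    {"xyz":[-4,-30,0],"roll":0,"grip":100},
    {"xyz":[-4,-30,0],"roll":0,"grip":100},
    {"xyz":[-3,-25,0],"roll":0,"grip":100},
    {"xyz":[0,-10,0],"roll":0,"grip":100},
    {"xyz":[0,0,0],"roll":0,"grip":100}
  ]
}}

```text
time_s: 20.28
position: [0.4445, -0.109, 0.1516]
tcp_rot: [[0.002, 1.0, -0.002], [1.0, -0.002, 0.001], [0.001, -0.002, -1.0]]
force: [-0.9, 0.1, -0.2]
opening: 1.003
grasp_force: 0.0
```

```bash
python3 -c "
from m import *
bot.capture('top');meas('wrist','k',False)
meas('top','trm',False)"
```

```text
k 0.6 2549 ((0.44848793745040894, -0.1085485965013504), 0.0271367859095335) [ 0.4483 -0.1068  0.0442]
20.3333 [ 0.447  -0.1098  0.1518] [0.0013 1.     0.0011] [-27.7627  24.2685 109.3804   0.0256  46.2865 -27.704 ]
t 0.68 160 ((0.6291745901107788, 0.13283857703208923), 0.023237403482198715) [0.6283 0.1335 0.085 ]
r 0.85 249 ((0.6235018372535706, 0.018383175134658813), 0.030045650899410248) [0.6211 0.0176 0.0727]
m 0.72 125 ((0.6217082142829895, -0.08881695568561554), 0.0213174931704998) [ 0.6206 -0.0859  0.0603]
20.4333 [ 0.449  -0.1103  0.1519] [0.0001 1.     0.0032] [-27.6985  24.3468 109.186    0.0238  46.2721 -27.7116]
```

Request:
{"api": "move_arm", "payload": {
  "increments": [
    {"xyz":[1,0,35],"roll":0,"grip":100},
    {"xyz":[0,0,38],"roll":0,"grip":100},
    {"xyz":[0,0,35],"roll":0,"grip":100},
    {"xyz":[0,0,18],"roll":0,"grip":100},
    {"xyz":[0,0,8],"roll":0,"grip":100}
  ]
}}

```text
time_s: 21.05
position: [0.446, -0.1078, 0.0147]
tcp_rot: [[-0.0, 1.0, -0.004], [1.0, 0.0, 0.002], [0.002, -0.004, -1.0]]
force: [-0.5, -0.4, 1.3]
opening: 0.998
grasp_force: 0.0
```

Request:
{"api": "move_arm", "payload": {
  "increments": [
    {"xyz":[0,0,2],"roll":0,"grip":60},
    {"xyz":[0,0,0],"roll":0,"grip":40},
    {"xyz":[0,0,0],"roll":0,"grip":40},
    {"xyz":[0,0,0],"roll":0,"grip":40},
    {"xyz":[0,0,0],"roll":0,"grip":40}
  ]
}}

```text
time_s: 21.47
position: [0.4476, -0.1089, 0.0168]
tcp_rot: [[-0.0, 1.0, 0.003], [1.0, 0.0, -0.001], [-0.001, 0.003, -1.0]]
force: [-0.6, 0.3, 0.7]
opening: 0.707
grasp_force: 0.0
```

Request:
{"api": "move_arm", "payload": {
  "increments": [
    {"xyz":[0,0,0],"roll":0,"grip":40},
    {"xyz":[0,0,0],"roll":0,"grip":40},
    {"xyz":[0,0,0],"roll":0,"grip":40},
    {"xyz":[0,0,0],"roll":0,"grip":40},
    {"xyz":[0,0,0],"roll":0,"grip":40}
  ]
}}

```text
time_s: 21.88
position: [0.4473, -0.1088, 0.0165]
tcp_rot: [[-0.0, 1.0, 0.002], [1.0, 0.0, -0.001], [-0.001, 0.002, -1.0]]
force: [-0.1, 0.6, 6.8]
opening: 0.614
grasp_force: 30.0
```

Request:
{"api": "move_arm", "payload": {
  "increments": [
    {"xyz":[0,0,-15],"roll":0,"grip":40},
    {"xyz":[0,0,-30],"roll":0,"grip":40},
    {"xyz":[0,0,-25],"roll":0,"grip":40},
    {"xyz":[-7,10,-5],"roll":0,"grip":40},
    {"xyz":[-14,24,0],"roll":0,"grip":40}
  ]
}}

```text
time_s: 22.3
position: [0.4778, -0.1275, 0.0924]
tcp_rot: [[-0.001, 1.0, -0.003], [1.0, 0.001, 0.002], [0.002, -0.003, -1.0]]
force: [0.2, -0.8, -1.5]
opening: 0.614
grasp_force: 30.0
```

Request:
{"api": "move_arm", "payload": {
  "increments": [
    {"xyz":[-15,26,0],"roll":0,"grip":40},
    {"xyz":[-15,26,0],"roll":0,"grip":40},
    {"xyz":[-15,26,0],"roll":0,"grip":40},
    {"xyz":[-15,26,0],"roll":0,"grip":40},
    {"xyz":[-10,20,0],"roll":0,"grip":40}
  ]
}}

```text
time_s: 22.72
position: [0.6068, -0.2011, 0.0908]
tcp_rot: [[0.001, 1.0, 0.002], [1.0, -0.001, -0.001], [-0.001, 0.002, -1.0]]
force: [-0.2, -0.8, -0.7]
opening: 0.613
grasp_force: 30.0
```

Request:
{"api": "move_arm", "payload": {
  "increments": [
    {"xyz":[-5,12,0],"roll":0,"grip":40},
    {"xyz":[0,0,15],"roll":0,"grip":40},
    {"xyz":[0,0,20],"roll":0,"grip":40},
    {"xyz":[0,0,10],"roll":0,"grip":40},
    {"xyz":[0,0,0],"roll":0,"grip":40}
  ]
}}

```text
time_s: 23.13
position: [0.6142, -0.2032, 0.0426]
tcp_rot: [[0.0, 1.0, -0.006], [1.0, -0.0, 0.003], [0.003, -0.006, -1.0]]
force: [-0.3, 1.1, -1.2]
opening: 0.617
grasp_force: 30.0
```

Request:
{"api": "move_arm", "payload": {
  "increments": [
    {"xyz":[0,0,10],"roll":0,"grip":40},
    {"xyz":[0,0,5],"roll":0,"grip":40},
    {"xyz":[0,0,2],"roll":0,"grip":40},
    {"xyz":[0,0,0],"roll":0,"grip":40},
    {"xyz":[0,0,0],"roll":0,"grip":40}
  ]
}}

```text
time_s: 23.55
position: [0.617, -0.2046, 0.0289]
tcp_rot: [[0.0, 1.0, 0.001], [1.0, -0.0, -0.0], [-0.0, 0.001, -1.0]]
force: [0.2, 0.1, -0.9]
opening: 0.615
grasp_force: 30.0
```

Request:
{"api": "move_arm", "payload": {
  "increments": [
    {"xyz":[0,1,2],"roll":0,"grip":40},
    {"xyz":[0,0,2],"roll":0,"grip":40},
    {"xyz":[0,0,0],"roll":0,"grip":40},
    {"xyz":[0,0,0],"roll":0,"grip":40}
  ]
}}

```text
time_s: 23.88
position: [0.6178, -0.2045, 0.0246]
tcp_rot: [[-0.0, 1.0, -0.0], [1.0, 0.0, 0.0], [0.0, -0.0, -1.0]]
force: [-1.1, -0.5, -1.2]
opening: 0.613
grasp_force: 30.0
```

Request:
{"api": "move_arm", "payload": {
  "increments": [
    {"xyz":[0,0,1],"roll":0,"grip":40},
    {"xyz":[0,0,0.5],"roll":0,"grip":40},
    {"xyz":[0,0,0],"roll":0,"grip":40}
  ]
}}

```text
time_s: 24.13
position: [0.618, -0.2046, 0.0236]
tcp_rot: [[-0.0, 1.0, 0.0], [1.0, 0.0, -0.0], [-0.0, 0.0, -1.0]]
force: [-0.9, 0.5, 3.3]
opening: 0.619
grasp_force: 30.0
```

Jar k is touching the pad. I'll release it, rise, back away and check.

Request:
{"api": "move_arm", "payload": {
  "increments": [
    {"xyz":[0,0,0],"roll":0,"grip":100},
    {"xyz":[0,0,0],"roll":0,"grip":100},
    {"xyz":[0,0,0],"roll":0,"grip":100},
    {"xyz":[0,0,-15],"roll":0,"grip":100},
    {"xyz":[0,0,-35],"roll":0,"grip":100}
  ]
}}

```text
time_s: 24.55
position: [0.6142, -0.2027, 0.0686]
tcp_rot: [[0.0, 1.0, -0.01], [1.0, -0.0, 0.005], [0.005, -0.01, -1.0]]
force: [0.5, -1.1, -0.3]
opening: 0.906
grasp_force: 0.0
```

Request:
{"api": "move_arm", "payload": {
  "increments": [
    {"xyz":[0,0,-35],"roll":0,"grip":100},
    {"xyz":[0,0,-35],"roll":0,"grip":100},
    {"xyz":[0,-30,-20],"roll":0,"grip":100},
    {"xyz":[0,-30,0],"roll":0,"grip":100},
    {"xyz":[0,-30,0],"roll":0,"grip":100}
  ]
}}

```text
time_s: 24.97
position: [0.5281, -0.205, 0.165]
tcp_rot: [[-0.001, 1.0, 0.004], [1.0, 0.001, -0.003], [-0.003, 0.004, -1.0]]
force: [-0.6, -0.5, 0.2]
opening: 0.998
grasp_force: 0.0
```

Request:
{"api": "move_arm", "payload": {
  "increments": [
    {"xyz":[0,-30,0],"roll":0,"grip":100},
    {"xyz":[0,-30,0],"roll":0,"grip":100},
    {"xyz":[0,-20,0],"roll":0,"grip":100},
    {"xyz":[0,0,0],"roll":0,"grip":100},
    {"xyz":[0,0,0],"roll":0,"grip":100}
  ]
}}

```text
time_s: 25.38
position: [0.4474, -0.2047, 0.1633]
tcp_rot: [[0.001, 1.0, 0.001], [1.0, -0.001, -0.0], [-0.0, 0.001, -1.0]]
force: [0.5, -0.1, -0.2]
opening: 0.994
grasp_force: 0.0
```

```bash
python3 -c "
from m import *
cap('side','s2');cap('top','t2')
meas('top','trmk',False);print([r['at'] for r in bot.spot_in('reagent','top')])"
```

```text
t 0.56 170 ((0.6296105980873108, 0.1321188062429428), 0.02356223575770855) [0.629  0.1331 0.085 ]
r 0.83 258 ((0.6223368644714355, 0.017431769520044327), 0.029415812343358994) [0.621  0.0184 0.0728]
m 0.74 141 ((0.6231882572174072, -0.08772803843021393), 0.021462859585881233) [ 0.6224 -0.0874  0.0605]
k 0.63 220 ((0.6143775582313538, -0.2051364630460739), 0.027730779722332954) [ 0.6131 -0.204   0.0486]
25.4833 [ 0.4493 -0.2053  0.1634] [0.0002 1.     0.0022] [-37.5586  25.2521 104.243    0.0209  50.358  -37.5613]
[[0.4714, -0.0877, 1.458]]
```

View pics/s2.png

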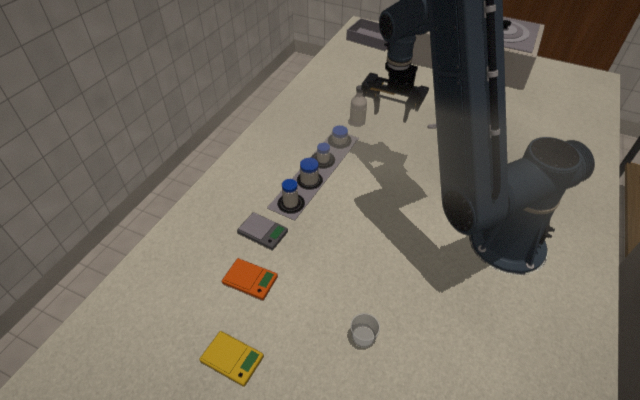

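View pics/t2.png

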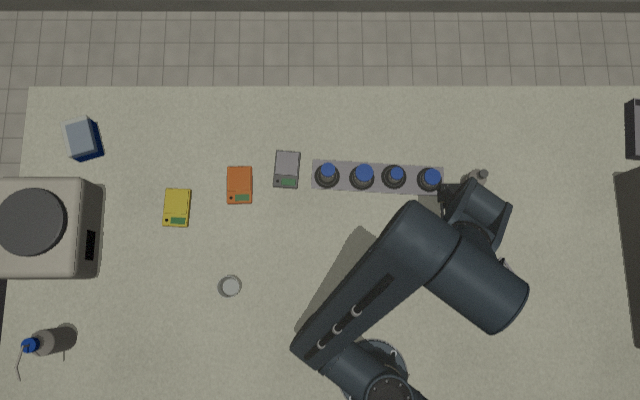

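All four jars stand upright and centred to about 1–2 mm, in the order t, r, m, k from the grey balance. The reagent bottle hasn't moved.

```bash
python3 -c "
from rig import bot
print(bot.hand_in())"
```

```text
the job is handed in; nothing more can be done
None
```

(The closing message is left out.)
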